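Set the probe stand-off and index the probe carriage to the ring coil

TASK

First turn the knurled stand-off sleeve of the field probe to 4. Then pull up the lock plunger's knob, slide the carriage along its tube to the next hole so that the probe stands over the ring-shaped coil, and let the pin drop fully into that hole. Finish still holding the knob with the pin fully home - do not let go of it - and leave everything else on the bench where it lies.

Things in the scene. Friction and masses are not known exactly. Their poses are not given: they have to be found in the camera images.
- jig: the probe slide, bolted down: aluminium plate 190 x 330 x 12 mm; origin at the centre of its underside on the bench, z up. Along its y runs a 30 mm square steel tube (centre x = +40 mm, top z = 70 mm) with five 10 mm holes in its top at y = -100, -50, 0, 50, 100 mm. A brown strip along x = -60 mm carries five coils, one level with each hole. Tube end blocks at y = +-151 mm, 78 mm high.
- carriage (a joint): travel in m of the aluminium carriage (outer tube section, 52 x 72 mm, top 80 mm above the bench) along the jig's y, + towards +y. It always starts locked at the middle hole (0), so the next hole is +0.05 or -0.05. About 1 mm of play while locked; slides with 2 N friction once the pin is up. It carries the plunger and, on an arm towards the jig's -x, the probe head.
- plunger (a joint): lift in m of the lock plunger on top of the carriage: 0 = pin fully home, 10 mm deep in the tube; from 0.010 up the pin is clear of the tube; stop at 0.014. A spring pulls it down (6 N at 0, 11 N at 0.010, 13 N at 0.014). The 8 mm pin has a rounded tip that finds a hole within about 3 mm.
- knob_top (a point): centre of the top of the plunger's black pull knob, an upright cylinder 28 mm across and 26 mm tall ending here; 120 mm above the bench with the pin home, rising with the plunger. The knob stands on a thin rod over a hexagonal body 22 mm wide and 12 mm tall on the carriage, so its sides are free from 14 to 40 mm above the carriage.
- sleeve (a joint): angle in rad of the knurled aluminium stand-off sleeve on the probe head, 0 to 3.14, growing CLOCKWISE seen from above. Number n reads at n x 0.5236 (30 degrees a number): 0 at 0, 4 at 2.094, 6 at 3.14. A ball detent (about 0.08 N m) pulls it onto the nearest number when let go. It starts on 1, 2 or 3. Each number lifts the probe by 1 mm.
- dial (a point): centre of the fixed round black dial face (74 mm across, 86 mm above the bench) on the probe head under the sleeve, axes as the jig's. White numerals 0 to 6 run round it: 0 on the +y side, 3 on the +x side (towards the plunger), 6 on the -y side. A black line on the sleeve's top, from centre to rim, and a white nib at the sleeve's foot point at the set number.
- sleeve_top (a point): centre of the top of the stand-off sleeve, on its vertical turning axis: a cylinder 40 mm across, 36 mm tall above the dial face, its top 122 mm above the bench. It sits 100 mm from the plunger axis, towards the jig's -x, and moves with the carriage.
- probe_tip (a point): lowest point of the small copper loop of the field probe, under the head on the sleeve's axis, a few mm above the coil tops
- ring_coil: the ring-shaped coil (toroid wound with copper wire, 32 mm across, 16 mm tall, hole in the middle), fixed on the strip on one side or the other of the middle coil, 50 mm from it; origin at the centre of its underside, 20 mm above the bench. The probe is to stand over it.
- drum_coil: a drum-shaped coil (dark flanges, copper winding between, 26 mm across, 16 mm tall), fixed on the strip on the other side of the middle coil; origin at the centre of its underside. Not wanted.
- pot_coil: the middle coil, a plain dark pot core 29 mm across and 16 mm tall, fixed under the probe at the start; origin at the centre of its underside
- spare_coil: loose drum coil 26 mm across, 16 mm tall, on the plate near one end; leave alone
- hexkey: loose L-shaped hex key, 80 x 22 mm, 5 mm thick, on the plate beyond the tube; leave alone
- screwdriver: loose screwdriver, 170 mm, on the bench between the robot and the plate; leave alone
- mouse: loose computer mouse 105 x 60 x 34 mm on the left; leave alone
- tray: loose small-parts tray 160 x 110 x 35 mm on the right; leave alone
- tape: loose ring of tape, 90 mm across, 19 mm tall, on the left; leave alone
- bottle: loose bottle, 60 mm across, 160 mm tall, on the far right; leave alone

How it is judged:
On the way, in this order (a step that is already met when the one before it is completed fails the run):
1. the sleeve is set to 4 (within 0.15 rad) while the carriage is still locked over the middle coil (value of joint sleeve between 1.944 and 2.244 rad and value of joint plunger below 0.003 m and horizontal distance between probe_tip and pot_coil below 0.004 m), for 0.3 s.
2. the plunger is pulled so that its pin is clear, at the middle hole (value of joint plunger above 0.009 m and horizontal distance between probe_tip and pot_coil below 0.012 m), for 0.02 s.
3. the pin is home in the hole at the ring coil (value of joint plunger below 0.002 m and horizontal distance between probe_tip and ring_coil below 0.004 m), for 0.2 s.
At the end, for the whole second after the job is handed in: The sleeve reads 4 (within 0.15 rad), the probe stands over the ring coil (within 4 mm) with the pin home in that hole (within 2 mm), and the fingers still hold the knob (contact force over 3 N) (all of step 3 and value of joint sleeve between 1.944 and 2.244 rad and contact force between the fingers and plunger above 3 N); the arm keeps its last pose, push and grip.
It fails at once if a loose bystander was shifted by more than 25 mm (distance of any of spare_coil, hexkey, screwdriver, mouse, tray, tape, bottle from where it was at the start of the episode above 0.025 m).
It also fails if it takes over 48 s, if anything falls off the work surface, if the arm or the gripper's body presses on something with over 40 N, if the wrist force passes 120 N, or if a joint passes its speed limit or range.

ROBOT

A 7-joint arm with a two-finger parallel gripper is mounted at the origin on the work surface. World frame = base frame: x ahead of the robot, y to its left, z up, the work surface at z = 0. Lengths are in m, angles in rad, forces in N, time in s.
With the tool pointing down it reaches from about 0.4 to 0.9 m from the base axis. Payload 5.5 kg.
Tool frame: the origin (TCP) lies midway between the tips of the shut fingers; the grasp point (between the pads) lies 19 mm behind it (manip.grip_depth is the distance from the TCP to the grasp point, in m); z points along the fingers, y is the line along which they close (so a half turn about z gives the same grasp; the last joint's range is limited). The gripper opens to 92 mm and grips with 3 to 60 N. Pads are 19 mm wide; open, the fingers measure 130 mm over their backs; the gripper's body (75 mm by 190 mm) begins 47 mm behind the grasp point.
Start: joints at [1.393, 0.501, -0.427, 1.55, 0.221, 1.138, -0.21], TCP at [0.277, -0.588, 0.227] pointing down, gripper open.
Joint ranges: [-2.88, 2.88], [-0.31, 2.03], [-1.54, 1.56], [0.2, 2.42], [-1.41, 4.55], [0.19, 2.02], [-2.57, 2.57]. Speed limits (rad/s): [2.57, 2.57, 3.14, 3.14, 3.14, 3.14, 3.14].

INTERFACE

Orientations are given as a unit quaternion [x, y, z, w].
In Python, from bench import manip, effector, viewer gives the robot as it stands. Calls block until the motion is done:
- manip.move_pose(position, orientation): joint-space move of the TCP to a pose.
- manip.servo_line(position, ori=None, vel=0.15): straight line of the TCP; ori=None keeps the orientation; vel is the mean speed in m/s.
- manip.movej(angles): joint-space move.
- effector.open_jaws() and effector.close(f_grip=None): open the fingers fully, or close them until they stop; f_grip is the grip in N (None keeps the last).
- manip.sleep(seconds).
- manip.solve_ik(position, orientation): joint angles nearest the present ones, or None.
- viewer.get_image(name): name is "scene" or "top" or "wrist"; returns the picture (480x640x3 uint8, red, green, blue); there is no depth.
- viewer.get_calibration(name): a dict with "vfov" (degrees; the focal length in pixels is half the picture's height over the tangent of half this angle, whatever the lens; pixels are square), "cx", "cy" (the principal point, pixels), "dist_coeffs" ([k1, k2, p1, p2, k3] as OpenCV has them; the pictures are not rectified), "eye" and "attitude" of the camera in the world. Camera axes: x right, y down, z forward; pixel columns grow to the right and rows downward; lengths in m; the calibration is good to about 2 mm. A picture is of the moment at which its call begins: read the wrist's pose just before it. get_calibration takes no time and is no camera call; for the wrist camera it gives the pose at the moment of the call.
A pose or a line that the arm cannot do raises manip.PlanningError and nothing moves.
- manip.hand_in(): hands the job in; it is judged then, once.
Readings, each from a call of its own:
- manip.current_clock(): time.
- manip.current_q(): joint angles.
- manip.current_joint_velocities(): joint speeds.
- manip.current_tau(): joint torques, N m.
- manip.current_tool_pos(): TCP position.
- manip.current_tcp_rot(): TCP orientation.
- manip.current_force(): force on the tool from outside, world axes, zero at the start.
- manip.current_wrist_torque(): the same for the moment, N m.
- manip.current_finger_gap(): finger opening in m.
- manip.current_gripper_force(): force on a finger pad.
Only numpy, scipy, OpenCV 4.12 (cv2) and the standard library are available. Lean on these libraries where they do the work, as an engineer would, in place of code of your own. Each camera call takes 0.05 s, during which the arm holds its last target. There are 200 camera calls.

## Working session

There is one attempt and no reset: what is moved stays moved. The work goes in short steps, each a Python script; the robot and the scene stay as the last script left them, time stands still between calls to the robot, and variables do not carry over. Pictures are saved under pics/ and viewed, at most 10 in all, crops included, and the job is handed in when it is done.

```bash
mkdir -p pics; ls; python3 - <<'E'
from bench import manip, effector, viewer
import cv2
for n in ("scene","top"):
    im=viewer.get_image(n); cv2.imwrite(f"pics/{n}0.png",im[:,:,::-1]); print(n,viewer.get_calibration(n))
print(viewer.get_calibration("wrist"),manip.current_tool_pos(),manip.current_tcp_rot(),manip.current_clock(),manip.grip_depth)
E
```

```text
pics
scene {'vfov': 57.10001421846132, 'cx': 321.44195683197404, 'cy': 236.74018970228684, 'dist_coeffs': array([-0.05002874,  0.        ,  0.        ,  0.        ,  0.        ]), 'eye': array([ 1.2530707 , -0.17843437,  0.66766974]), 'attitude': array([ 0.68947027,  0.57337959, -0.28481435, -0.33874382])}
top {'vfov': 49.751048627151974, 'cx': 321.9275514948154, 'cy': 233.25998456655896, 'dist_coeffs': array([-0.11415412,  0.        ,  0.        ,  0.        ,  0.        ]), 'eye': array([ 0.33394742, -0.03530184,  1.15997877]), 'attitude': array([-0.69941765,  0.70941581, -0.06486758,  0.05776113])}
{'vfov': 64.01010782349657, 'cx': 321.98307788911336, 'cy': 235.93228297033298, 'dist_coeffs': array([-0.07821727,  0.        ,  0.        ,  0.        ,  0.        ]), 'eye': array([ 0.33858373, -0.55782194,  0.38472542]), 'attitude': array([ 0.83792873, -0.53065151, -0.06970137,  0.10689307])} [ 0.27702777 -0.58731175  0.22577298] [ 9.75806307e-01  2.18634971e-01 -1.65831579e-04 -8.78870355e-04] 0.1 0.0188
```

View pics/scene0.png

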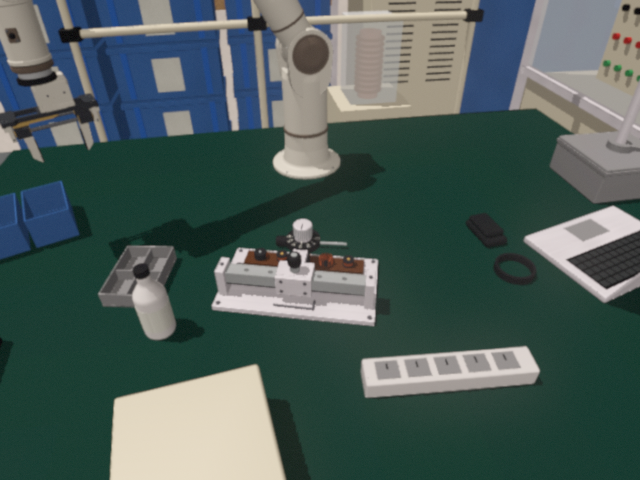

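View pics/top0.png

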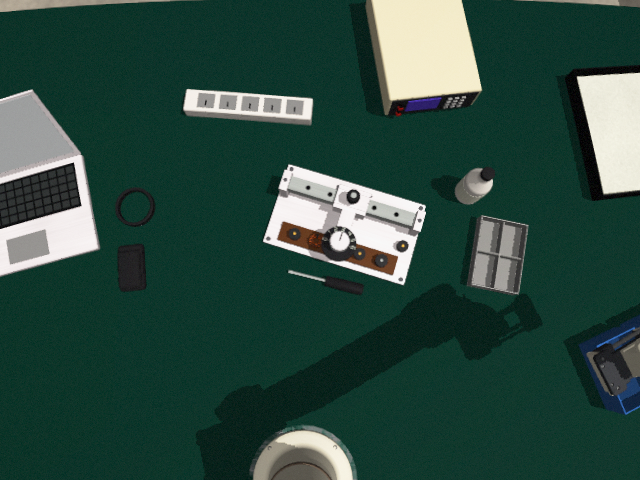

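The top view shows the jig with its tube on the far side: knob near (353,196), sleeve near (340,241). The copper ring looks to be at about (314,241), on the +y side. I'll take rough positions from the two fixed views, then get a close wrist view.

```bash
cat > h.py <<'E'
import numpy as np, cv2
from scipy.spatial.transform import Rotation as R
from bench import manip, effector, viewer
def K(c):
    f=240/np.tan(np.radians(c["vfov"])/2); return np.array([[f,0,c["cx"]],[0,f,c["cy"]],[0,0,1]])
def ray(c,px):
    n=cv2.undistortPoints(np.array([[px]],float),K(c),c["dist_coeffs"])[0,0]
    return R.from_quat(c["attitude"]).apply([n[0],n[1],1.])
def onz(c,px,z):
    d=ray(c,px); return c["eye"]+d*(z-c["eye"][2])/d[2]
def tri(obs):
    A=np.zeros((3,3));b=np.zeros(3);L=[]
    for c,px in obs:
        d=ray(c,px);d/=np.linalg.norm(d);P=np.eye(3)-np.outer(d,d);A+=P;b+=P@c["eye"];L.append((P,c["eye"]))
    x=np.linalg.solve(A,b); return x,[round(1e3*np.linalg.norm(P@(x-e)),1) for P,e in L]
def proj(c,p):
    r=R.from_quat(c["attitude"]).inv(); return cv2.projectPoints(np.array([p],float),r.as_rotvec(),r.apply(-np.array(c["eye"])),K(c),c["dist_coeffs"])[0].ravel()
def down(a): # tool z down, tool y at world angle a
    y=np.array([np.cos(a),np.sin(a),0]);z=np.array([0,0,-1.]);return R.from_matrix(np.c_[np.cross(y,z),y,z]).as_quat()
E
python3 - <<'E'
from h import *
t=viewer.get_calibration("top");s=viewer.get_calibration("scene");w=viewer.get_calibration("wrist")
k=tri([(t,(353,196)),(s,(294,259))]);v=tri([(t,(340,240)),(s,(302,225))]);print(k,v)
d=k[0]-v[0];print(np.hypot(*d[:2]),np.degrees(np.arctan2(d[1],d[0])))
T=R.from_quat(manip.current_tcp_rot());p=manip.current_tool_pos()
print("cam in tool",T.inv().apply(w["eye"]-p),"fwd",T.inv().apply(ray(w,(w["cx"],w["cy"]))))
yaw=np.arctan2(d[1],d[0]);m=(k[0]+v[0])/2
for a in (yaw+np.pi/2,yaw-np.pi/2,yaw,yaw+np.pi):
    q=manip.solve_ik([*m[:2],.25],down(a));print(a,None if q is None else np.round(q,2))
E
```

```text
(array([ 0.59631286, -0.11423453,  0.10916641]), [np.float64(0.8), np.float64(0.8)]) (array([ 0.50180794, -0.08436881,  0.11986165]), [np.float64(0.6), np.float64(0.6)])
0.09911176336338932 -17.537728487789096
cam in tool [ 0.06826373 -0.00068929 -0.15894733] fwd [-0.25317341 -0.00140908  0.96741989]
1.2647052213621706 [ 0.94  0.48 -1.07  1.75  0.45  1.19  1.01]
-1.8768874322276226 [ 0.64  0.34 -0.63  1.76  0.22  1.12 -1.94]
-0.3060911054327259 [ 0.86  0.42 -0.93  1.75  0.37  1.16 -0.49]
2.835501548157067 [ 1.05  0.62 -1.3   1.74  0.62  1.27  2.44]
```

```bash
python3 - <<'E'
from h import *
import json
k=np.array([.5963,-.1142]);v=np.array([.5018,-.0844]);m=(k+v)/2;yaw=-.306;jy=np.array([-np.sin(yaw),np.cos(yaw)])
c0=manip.current_clock();D=[]
for i,o in enumerate((.04,-.04)):
    P=[*(m+o*jy),.24]
    (manip.move_pose if i==0 else manip.servo_line)(P,down(yaw+np.pi/2))
    manip.sleep(.2)
    c=viewer.get_calibration("wrist");im=viewer.get_image("wrist");cv2.imwrite(f"pics/w{i}.png",im[:,:,::-1])
    D.append({a:(b.tolist() if hasattr(b,"tolist") else b) for a,b in c.items()})
json.dump(D,open("cal.json","w"));print(manip.current_clock()-c0,manip.current_q())
a=[cv2.imread(f"pics/w{i}.png") for i in (0,1)]
for i in (0,1):
  print([proj(D[i],[*p,z]).round() for p,z in ((k,.12),(v,.122))])
E
```

```text
3.3249999999999997 [ 1.01932461  0.49071192 -1.07732793  1.76648693  0.46747354  1.16932868
  1.06831265]Traceback (most recent call last):
  File "<stdin>", line 14, in <module>
  File "h.py", line 17, in proj
    r=R.from_quat(c["attitude"]).inv(); return cv2.projectPoints(np.array([p],float),r.as_rotvec(),r.apply(-np.array(c["eye"])),K(c),c["dist_coeffs"])[0].ravel()
                                               ~~~~~~~~~~~~~~~~~^^^^^^^^^^^^^^^^^^^^^^^^^^^^^^^^^^^^^^^^^^^^^^^^^^^^^^^^^^^^^^^^^^^^^^^^^^^^^^^^^^^^^^
cv2.error: OpenCV(4.12.0) :-1: error: (-5:Bad argument) in function 'projectPoints'
> Overload resolution failed:
>  - distCoeffs is not a numpy array, neither a scalar
>  - Expected Ptr<cv::UMat> for argument 'distCoeffs'
```

View pics/w0.png

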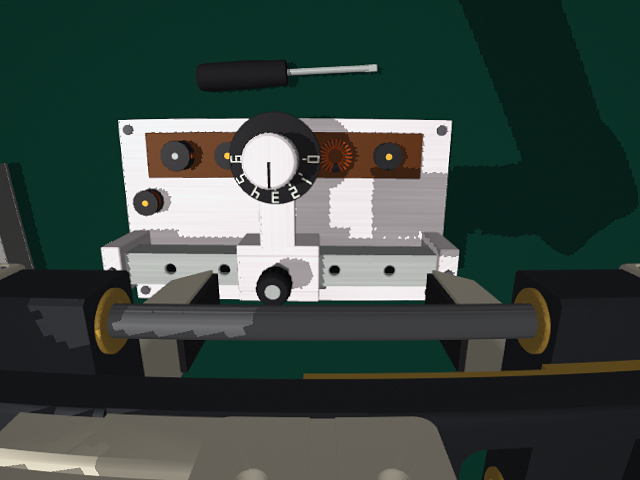

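View pics/w1.png

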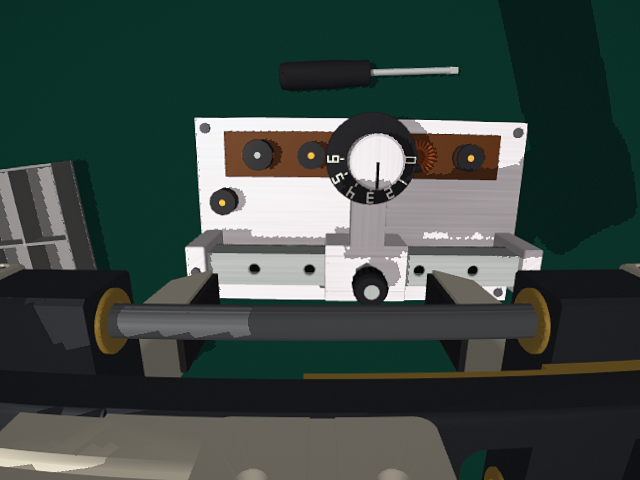

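The line on the sleeve points along jig +x, so it reads 3 (268,162)->(268,187). The ring coil is at (337,155) in w0, on the +y side, with the drum coils to the left. The knob's grey cap is at (272,292) in w0 and (371,292) in w1. Next I'll triangulate the cap, the sleeve centre and the tube holes.

```bash
sed -i 's/K(c),c\["dist_coeffs"\])\[0\].ravel/K(c),np.array(c["dist_coeffs"]))[0].ravel/; s/K(c),c\["dist_coeffs"\])\[0,0\]/K(c),np.array(c["dist_coeffs"]))[0,0]/' h.py
python3 - <<'E'
from h import *
import json
D=json.load(open("cal.json"))
O={"knob":[],"slv":[],"line0":[],"line1":[],"h+":[],"h-":[]}
seed={"knob":[(272,292),(371,292)]}
for i in (0,1):
    c=D[i]; g=cv2.cvtColor(cv2.imread(f"pics/w{i}.png"),cv2.COLOR_BGR2GRAY)
    def comp(mask,x,y,r):
        sub=np.zeros_like(mask);sub[y-r:y+r,x-r:x+r]=mask[y-r:y+r,x-r:x+r]
        n,l,s,ce=cv2.connectedComponentsWithStats(sub);j=1+np.argmin([np.hypot(*(ce[q]-(x,y)))+ (0 if s[q,4]>15 else 99) for q in range(1,n)])
        return ce[j],s[j],l==j
    x,y=seed["knob"][i];ce,s,_=comp((g>110).astype(np.uint8),x,y,13);print("cap",ce,s);O["knob"].append((c,ce))
    sx=(269,377)[i]
    ce,s,l=comp((g>120).astype(np.uint8),sx,160,34);
    m=cv2.morphologyEx(l.astype(np.uint8),cv2.MORPH_CLOSE,np.ones((9,9)))
    ct=max(cv2.findContours(m,0,2)[0],key=cv2.contourArea);e=cv2.fitEllipse(ct);print("slv",e,s);O["slv"].append((c,e[0]))
    lm=(g<90).astype(np.uint8);ce,s,l=comp(lm,sx,174,14);ys,xs=np.nonzero(l);print("line",s)
    a=xs[ys==ys.min()].mean(),ys.min();b=xs[ys>=ys.max()-1].mean(),ys.max();O["line0"].append((c,a));O["line1"].append((c,b))
    for nm,p in (("h+",((334,270),(419,270))[i]),("h-",((225,269),(310,269))[i])):
        ce,s,_=comp((g<70).astype(np.uint8),*p,9);print(nm,ce,s);O[nm].append((c,ce))
X={}
for n,o in O.items(): X[n],r=tri(o);print(n,X[n].round(4),r,[onz(c,p,{"knob":.12,"h+":.07,"h-":.07}.get(n,.122)).round(4)[:2].tolist() for c,p in o])
d=X["h+"]-X["h-"];print("hole axis",np.hypot(*d[:2]),np.arctan2(-d[0],d[1]))
d=X["knob"]-X["slv"];print("k-s",np.hypot(*d[:2]),np.arctan2(d[1],d[0]))
E
python3 -c "
import cv2
a=[cv2.resize(cv2.imread('pics/w%d.png'%i)[105:310,x:x+130],None,fx=2.9,fy=2.9,interpolation=2) for i,x in((0,210),(1,310))]
cv2.imwrite('pics/z.png',cv2.hconcat(a))"
```

```text
cap [271.89944134 291.67039106] [264 285  16  14 179]
slv ((265.79351806640625, 163.4850616455078), (55.161407470703125, 65.24523162841797), 44.63962936401367) [ 235  133   62   61 2622]
line [267 162   3  26  57]
h+ [334.17391304 269.5942029 ] [329 266  11   8  69]
h- [224.45901639 268.37704918] [220 265  10   8  61]
cap [371.22651934 291.94475138] [364 285  16  15 181]
slv ((378.1808776855469, 162.13600158691406), (55.091529846191406, 61.31932067871094), 129.14105224609375) [ 348  133   63   61 2464]
line [375 163   4  25  59]
h+ [418.58064516 269.43548387] [414 266  10   8  62]
h- [309.25757576 268.75757576] [305 265  10   8  66]
knob [ 0.5965 -0.1129  0.1212] [np.float64(0.0), np.float64(0.0)] [[0.5969, -0.1132], [0.597, -0.1129]]
slv [ 0.5016 -0.0827  0.1303] [np.float64(0.6), np.float64(0.6)] [[0.5024, -0.0842], [0.5019, -0.0815]]
line0 [ 0.5021 -0.0821  0.1219] [np.float64(0.2), np.float64(0.2)] [[0.502, -0.082], [0.5023, -0.0822]]
line1 [ 0.5186 -0.0878  0.1227] [np.float64(0.2), np.float64(0.2)] [[0.5188, -0.088], [0.5186, -0.0877]]
h+ [ 0.6118 -0.0653  0.0686] [np.float64(0.2), np.float64(0.2)] [[0.6115, -0.0652], [0.611, -0.0654]]
h- [ 0.5806 -0.1603  0.0693] [np.float64(0.1), np.float64(0.1)] [[0.5804, -0.16], [0.5805, -0.1602]]
hole axis 0.09997231236955532 -0.31708308589793116
k-s 0.0995610882645934 -0.3083385949031606
```

View pics/z.png

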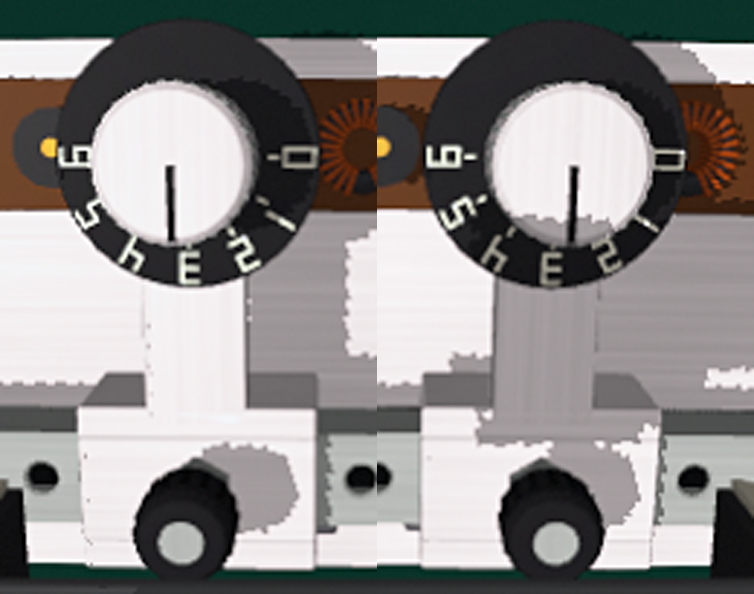

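Holes, knob and sleeve agree: the hole midpoint matches the knob, yaw is −0.316, and the heights are 0.121 and 0.122. It reads 3, so I'll turn it 30° clockwise with joint 7.

```bash
python3 - <<'E'
from h import *
yaw=-.316;S=[.5018,-.0820];a=yaw+np.pi/2
print(manip.current_clock())
manip.move_pose([*S,.16],down(a));manip.servo_line([*S,.092],vel=.1)
print(manip.current_tool_pos())
effector.close(f_grip=25);manip.sleep(.1)
print("gap",manip.current_finger_gap(),manip.current_gripper_force(),manip.current_force())
q=np.array(manip.current_q());q[6]-=np.radians(31);manip.movej(q);manip.sleep(.4)
print(manip.current_tool_pos(),manip.current_wrist_torque(),manip.current_force())
effector.open_jaws();manip.sleep(.1)
p=manip.current_tool_pos();manip.servo_line([p[0],p[1],.16],vel=.15)
m=np.array([.549,-.0975])+.04*np.array([.311,.95]);manip.move_pose([*m,.24],down(a));manip.sleep(.2)
im=viewer.get_image("wrist");cv2.imwrite("pics/a.png",cv2.resize(im[100:320,180:380,::-1],None,fx=2.5,fy=2.5));print(manip.current_clock())
E
```

```text
3.425
[ 0.50227002 -0.08183292  0.09231973]
gap 0.03916525883570541 25.00012270611478 [-0.78327873 -0.6060188   0.51424934]
[ 0.50177098 -0.08215486  0.09199336] [-0.0563814  -0.2178895   0.04692703] [ 0.10744095 -0.32958784  0.39703902]
9.15
```

View pics/a.png

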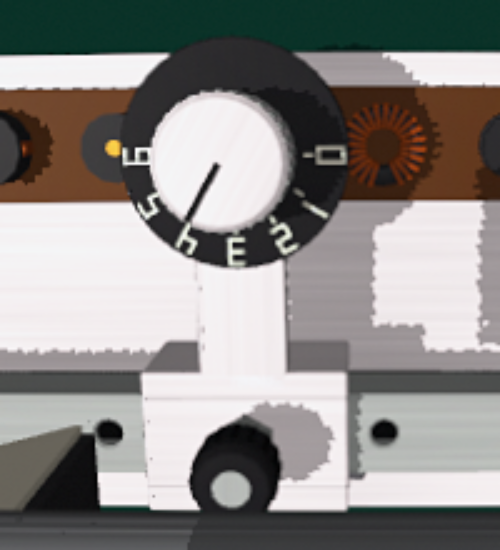

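The line now points at 4, running from (216,165) to (188,222) in the crop. The ring coil is on the right (+y) at (385,145). Next comes the plunger.

```bash
python3 - <<'E'
from h import *
yaw=-.316;k=np.array([.5965,-.1129]);jy=np.array([-np.sin(yaw),np.cos(yaw)]);a=yaw+np.pi/2
def st(n): print(n,np.round(manip.current_tool_pos(),4),"F",np.round(manip.current_force(),1),"gap",round(manip.current_finger_gap(),4),manip.current_clock())
manip.move_pose([*k,.16],down(a));manip.servo_line([*k,.088],vel=.1)
effector.close(f_grip=50);manip.sleep(.1);st("grip")
p=np.array(manip.current_tool_pos());z0=p[2]
manip.servo_line([*k,z0+.0125],vel=.03);manip.sleep(.2);st("up")
if manip.current_force()[2]<-6 or manip.current_force()[2]>6:
    manip.servo_line([*(k+.05*jy),z0+.0125],vel=.05);manip.sleep(.2);st("slid")
im=viewer.get_image("wrist");cv2.imwrite("pics/b.png",im[:,:,::-1])
E
```

```text
grip [ 0.5965 -0.1129  0.088 ] F [-0.2 -0.2 -0.7] gap 0.0267 11.6417
up [ 0.5963 -0.113   0.1002] F [  4.9   0.  -12.3] gap 0.0269 12.4083
slid [ 0.612  -0.0651  0.1006] F [  2.4   0.5 -12.2] gap 0.0266 13.7583
```

View pics/b.png

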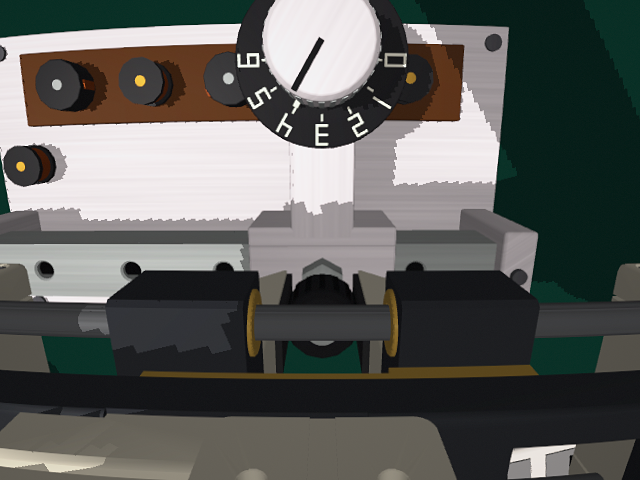

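The carriage now covers the ring position: the sleeve still points at 4, line (322,40)->(295,90), and the pot coil is uncovered at (228,78). Lowering the pin.

```bash
python3 - <<'E'
from h import *
def st(n): print(n,np.round(manip.current_tool_pos(),4),"F",np.round(manip.current_force(),1),"gap",round(manip.current_finger_gap(),4),"g",manip.current_gripper_force(),manip.current_clock())
p=[.6120,-.0654]
for z in (.096,.091,.088): manip.servo_line([*p,z],vel=.03);manip.sleep(.2);st(z)
manip.servo_line([*p,.0865],vel=.02);manip.sleep(.4);st("push")
E
```

```text
0.096 [ 0.6119 -0.0654  0.096 ] F [  1.4   0.5 -10.6] gap 0.0269 g 49.99736632453278 14.3083
0.091 [ 0.6119 -0.0654  0.0911] F [-0.3  0.3 -8.4] gap 0.0264 g 49.99803600367159 14.825
0.088 [ 0.612  -0.0655  0.0881] F [-0.4 -0.2 -6.2] gap 0.0265 g 49.99882369302213 15.275
push [ 0.6121 -0.0652  0.088 ] F [-3.4 -0.1  4.6] gap 0.0266 g 50.00107628758997 15.925
```

The pin is home: TCP height is back to 0.088, the force followed the spring curve from 12 to 6 N, and then there was a hard stop. The knob is still gripped at 50 N.

```bash
python3 -c "
from bench import manip
print(manip.hand_in(),manip.current_clock())"
```

```text
the job is handed in; nothing more can be done
the job is handed in; nothing more can be done
```

The job is handed in (no verdict was shown): the sleeve reads 4, the carriage is moved +50 mm to the ring coil's hole with the pin seated, and the fingers still hold the knob at 50 N.

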